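Pack the clothes-care tray

ROBOT

A 6-joint arm with a two-finger parallel gripper is mounted at the origin on the work surface. World frame = base frame: x ahead of the robot, y to its left, z up, the work surface at z = 0. Lengths are in m, angles in rad, forces in N, time in s.
With the tool pointing down it reaches from about 0.25 to 0.85 m from the base axis. Payload 12.5 kg.
Tool frame: the origin (TCP) lies between the finger pads; the fingertips stand 19 mm ahead of it and the grasp point (between the pads) is the TCP; z points along the fingers, y is the line along which they close (so a half turn about z gives the same grasp; the last joint's range is limited). The gripper opens to 93 mm and grips with 3 to 60 N. Pads are 15 mm wide; open, the fingers measure 128 mm over their backs; the gripper's body (75 mm by 188 mm) begins 65 mm behind the grasp point.
Start: joints at [-1.228, 0.351, 1.652, -0, 1.139, -0.085], TCP at [0.228, -0.5, 0.238] pointing down, gripper open.
Joint ranges: [-2.75, 2.75], [-0.79, 2.1], [0.01, 2.65], [-1.57, 4.71], [0.07, 3.14], [-2.87, 2.87]. Speed limits (rad/s): [2.22, 2.22, 2.79, 3.14, 3.14, 3.14].

INTERFACE

Orientations are given as a unit quaternion [x, y, z, w].
In Python, from rig import observe, grab_frame, hand_in gives the robot as it stands. The module is installed in compiled form; this text tells all that it offers.
- The arm moves only by the tool jog_arm, never from a script. Its argument "increments" is a list of rows, each a list of 3 entries, a list of its own where there are three numbers: the opening, from 0 (shut) to 1 (fully open), then the shift along the tool's x, y, z in m, then the turn about the tool's z in degrees. A call has 1 to 20 rows; each row is the pose to reach, as a shift and turn from the pose commanded when the call began, along the tool's axes at that moment; what a row does not reach only later rows make up. A row lasts 1/8 s, in which the tool goes at most 62.5 mm and 10.7 degrees, less where a joint would pass 70% of its speed; a pose out of reach is approached as far as the arm can. A call with a gripper value outside its range is refused whole. The fingers move at their own pace and stop on an object; "squeeze" is the grip in N (left out, the last holds). Time passes only in rows, so rows that repeat a pose let the fingers close. It gives the time, the measured TCP pose, the force, the opening and the grip force at its end, in the units of the state.
- observe(): the state, without advancing time (a new reading comes with each control period).
- grab_frame(name): name is "scene" or "side" or "wrist"; returns a dict with "frame" (420x560x3 uint8, red, green, blue), "range_z" (420x560 float32, m along the optical axis (not along the pixel's ray), 0 where there is no reading), "K" (3x3 intrinsics, pixels), "xyz" and "attitude" of the camera in the world. Camera axes: x right, y up, looking along -z (the intrinsics and any distortion apply to the point x, -y, -z); pixel columns grow to the right and rows downward; lengths in m; the calibration is good to about 2 mm. The wrist camera is an equidistant fisheye: a pixel r from the principal point sees the ray r / f radians off the axis. A picture is of the moment at which its call begins.
- hand_in(): hands the job in; it is judged then, once.
The state is a dict: "t": time; "qpos": joint angles; "joint_vel": joint speeds; "effort": joint torques, N m; "tool_pos": TCP position; "tool_rot": TCP orientation; "wrist_force": force on the tool from outside, world axes, zero at the start; "torque": the same for the moment, N m; "opening": finger opening in m; "grasp_force": force on a finger pad.
Only numpy, scipy, OpenCV 4.12 (cv2) and the standard library are available. Lean on these libraries where they do the work, as an engineer would, in place of code of your own. Each camera call takes 0.05 s, during which the arm holds its last target. There are 200 camera calls.

TASK

Pack the clothes-care tray: stand the frosted bottle with the screw cap in the round collar, slip the full lint-roller refill down over the peg, lay the lint roller in the cradle between the two end brackets, and stand the button tin in the square pocket. The mist-spray bottle and the bare used-up refill core do not belong in the tray: leave them standing where they are. The capped bottle is glass: keep it upright and set it down, do not drop it.

Things in the scene. Friction and masses are not known exactly. Their poses are not given: they have to be found in the camera images.
- capped_bottle_center (a point): frosted glass bottle with a ribbed white plastic screw cap: straight body 50 mm diameter up to 56 mm, then a shoulder to a 26 mm neck; the cap is 31 mm across, from 72 to 88 mm high. 0.22 kg. It stands upright and is taken across the body. Point on its axis, half-way up (44 mm above its foot); z up.
- mist_bottle_center (a point): look-alike that stays: the same frosted 50 mm bottle but with a mist-spray head, a 46 x 20 mm white nozzle block across its top; 110 mm high. Point on the bottle's axis, 55 mm above its foot.
- refill_roll_center (a point): full lint-roller refill: a white paper roll on a cardboard core, standing on end, 48 mm diameter, 64 mm high, with a 26 mm hole right through it. 0.08 kg. Point on its axis, half-way up (32 mm above its foot); z up.
- bare_core_center (a point): look-alike that stays: a bare used-up cardboard refill core standing on end, 30 mm diameter, 64 mm high, very light (20 g). Point on its axis, half-way up.
- lint_roller_center (a point): grey plastic lint roller lying flat, 110 mm long, 90 g: a 42 mm diameter paper roll between two 46 mm square guards on which it rests (it does not roll), and a stub handle 18 to 22 mm thick. Point half-way along it, on its axis, 23 mm above its underside; x points along it to the handle, z up. Along x: roll -52 to +8 mm (grip at its middle, -22, near the centre of mass), handle +11 to +55 mm.
- button_tin_center (a point): round metal button tin with a rimmed lid, standing, 54 mm diameter, 60 mm high. 0.12 kg. Point on its axis, half-way up (30 mm above its foot); z up.
- collar_insert: insert with the round collar, for the capped bottle: One of four 100 x 136 mm (x by y) wooden inserts that fill a tray (rim 14 mm high) two by two, in any order, all with the tray's axes. Origin under its centre, 4 mm above the shelf; its plate's top is 8 mm above the origin. The collar is at the centre: inside diameter 72 mm, outside 82 mm, its rim 22 mm above the plate.
- peg_insert: insert with the peg, for the refill: One of four 100 x 136 mm (x by y) wooden inserts that fill a tray (rim 14 mm high) two by two, in any order, all with the tray's axes. Origin under its centre, 4 mm above the shelf; its plate's top is 8 mm above the origin. The upright peg is at the centre: 10 mm diameter, round-topped, its tip 47 mm above the plate.
- cradle_insert: cradle for the lint roller. One of four 100 x 136 mm (x by y) wooden inserts that fill a tray (rim 14 mm high) two by two, in any order, all with the tray's axes. Origin under its centre, 4 mm above the shelf; its plate's top is 8 mm above the origin. The roller lies along y, either way round, centred. At each end a U-shaped bracket 14 mm high: end walls 128 mm apart, 18 mm long side lugs 68 mm apart; open sides between.
- pocket_insert: insert with the square pocket, for the button tin: One of four 100 x 136 mm (x by y) wooden inserts that fill a tray (rim 14 mm high) two by two, in any order, all with the tray's axes. Origin under its centre, 4 mm above the shelf; its plate's top is 8 mm above the origin. The pocket is at the centre: 80 x 80 mm inside, its lip only 7 mm above the plate.
There are look-alikes about, which are no part of the job. What is shaped like the cradle_insert but blue is not meant. Leave any purple look-alike of the part that bears capped_bottle_center alone.

How it is judged:
By the outcome, as a careful person would: the job done as asked, in the order asked, and still so for the second after the job is handed in, with the robot touching nothing.
It also fails if it takes over 128 s, if anything falls off the work surface, if the arm or the gripper's body presses on something with over 40 N, if the wrist force passes 120 N, or if a joint passes its speed limit or range.

## Working session

There is one attempt and no reset: what is moved stays moved. The work goes in short steps, Python scripts to look and compute and a tool call to move; the robot and the scene stay as the last step left them, time stands still between calls to the robot, and variables do not carry over. Pictures are saved under pics/ and viewed, at most 14 in all, crops included, and the job is handed in when it is done.

Besides the shell and the picture viewer there is one more tool, called after ">>>" by a JSON object that holds its "api" and its "payload", one argument or row to a line. jog_arm: Moves the arm, as the interface text tells. Its arguments: {"type":"object","properties":{"increments":{"type":"array","items":{"type":"array"}},"squeeze":{"type":"number"}},"required":["increments"]}

```bash
mkdir -p pics; cat > h.py <<'E'
import numpy as np, cv2
from rig import observe, grab_frame, hand_in
from scipy.spatial.transform import Rotation as R
def cam(f):
    a=np.array(f["attitude"]); 
    M=a if a.shape==(3,3) else R.from_quat(a).as_matrix()
    return np.array(f["xyz"]),M,np.array(f["K"])
def ray(f,u,v,fish=False):
    p,M,K=cam(f); x=(u-K[0,2])/K[0,0]; y=(v-K[1,2])/K[1,1]
    if fish:
        r=np.hypot(x,y); s=np.sinc(r/np.pi); d=np.array([x*s,-y*s,-np.cos(r)])
    else: d=np.array([x,-y,-1.])
    return p,M@d
def onz(f,u,v,z,fish=False):
    p,d=ray(f,u,v,fish); return p+d*(z-p[2])/d[2]
def cloud(f):
    p,M,K=cam(f); Z=f["range_z"]; v,u=np.indices(Z.shape)
    P=np.stack([(u-K[0,2])/K[0,0]*Z,-(v-K[1,2])/K[1,1]*Z,-Z],-1)
    return P@M.T+p
def save(f,n): cv2.imwrite("pics/"+n,f["frame"][...,::-1])
E
python3 - <<'E'
from h import *
for n in("scene","side"):
    f=grab_frame(n); save(f,n+"0.png"); np.savez(n+"0.npz",**f); print(n,f["xyz"],f["attitude"],f["K"])
print(observe())
E
```

```text
scene [ 0.98125824 -0.80941534  0.89823916] [0.39673541 0.12789139 0.25380692 0.87282693] [[478.95592338   0.         279.25932135]
 [  0.         478.95592338 217.96535212]
 [  0.           0.           1.        ]]
side [0.01609141 0.78216263 0.8113636 ] [-0.10931701  0.42267379  0.87636623 -0.20341799] [[507.8521714    0.         283.10445195]
 [  0.         507.8521714  200.42471246]
 [  0.           0.           1.        ]]
{'t': 0.1, 'qpos': array([-1.22758249e+00,  3.51178464e-01,  1.65236189e+00, -4.15592982e-06,
        1.13909138e+00, -8.46039907e-02]), 'joint_vel': array([-0.00023266, -0.00099487, -0.00166965,  0.00171042, -0.00042868,
       -0.00176031]), 'effort': array([ 9.50391695e-04, -4.98028135e+01, -2.85702199e+01,  7.00220000e-02,
        2.39650643e-02, -4.79903554e-05]), 'tool_pos': array([ 0.22810982, -0.5001467 ,  0.2371567 ]), 'tool_rot': array([ 9.77208276e-01,  2.12282159e-01, -6.88628636e-05, -5.14957259e-04]), 'wrist_force': array([ 0.49494287, -0.43410763,  0.59014299]), 'torque': array([-0.0056329 , -0.03842637, -0.0308592 ]), 'grasp_force': 0.0, 'opening': 0.09299793308489995}
```

View pics/scene0.png

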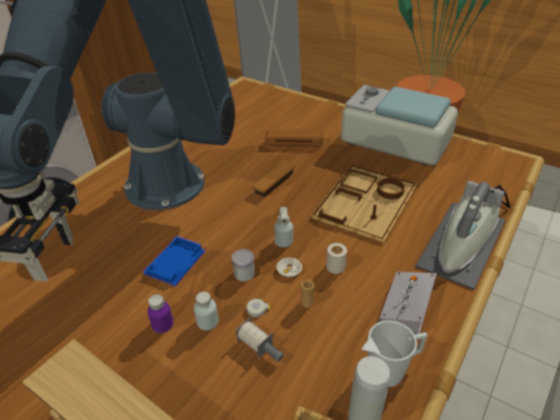

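View pics/side0.png

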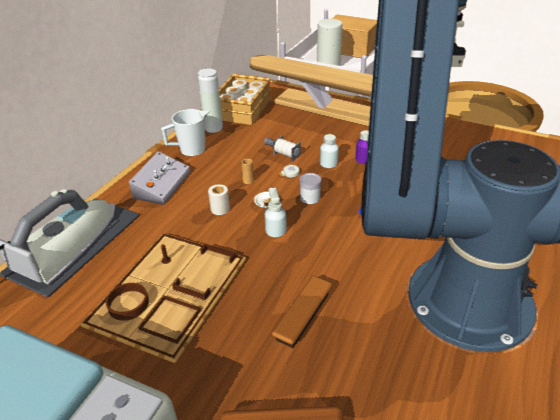

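The scene view shows the capped bottle (206,310), its purple look-alike (160,313), tin (243,264), mist bottle (284,230), refill (336,258), core (308,294), lint roller (260,340), and tray around (365,205). The side view shows the collar at (127,301), peg (166,253), cradle (192,287) and pocket (170,318). Next I'll measure them from depth.

```bash
python3 - <<'E'
from h import *
S={n:dict(np.load(n+"0.npz")) for n in("scene","side")}
W=700;top=np.zeros((W,W,3),np.uint8);H=np.full((W,W),-1.)
for n,f in S.items():
    P=cloud(f);ok=(f["range_z"]>0)
    i=((0.9-P[...,0])*1000).astype(int); j=((0.25-P[...,1])*1000).astype(int)  # row: x down, col: y
    m=ok&(i>=0)&(i<W)&(j>=0)&(j<W)&(P[...,2]>-.02)&(P[...,2]<.2)
    print(n,"table z",np.median(P[...,2][m]))
    for a,b,z,c in zip(i[m],j[m],P[...,2][m],f["frame"][m]):
        if z>H[a,b]: H[a,b]=z; top[a,b]=c
k=np.ones((3,3),np.uint8)
t2=cv2.dilate(top,k); top[H<-.5]=t2[H<-.5]
Hd=cv2.dilate(H.astype(np.float32),k)
n_,l,st,ce=cv2.connectedComponentsWithStats(((Hd>.018)).astype(np.uint8))
for q in range(1,n_):
    if st[q,4]>150:
        s=st[q]; print(q,"x %.3f..%.3f y %.3f..%.3f zmax %.3f area %d"%(.9-(s[1]+s[3])/1e3,.9-s[1]/1e3,.25-(s[0]+s[2])/1e3,.25-s[0]/1e3,np.percentile(Hd[l==q],98),s[4]))
        cv2.putText(top,str(q),(s[0],s[1]),0,.45,(0,255,0),1)
for g in range(0,W,100): cv2.line(top,(g,0),(g,5),(255,0,0),2);cv2.line(top,(0,g),(5,g),(255,0,0),2)
cv2.imwrite("pics/top.png",cv2.resize(top,(600,600))[...,::-1]); np.save("H.npy",H)
E
```

```text
scene table z 0.0021895966826660507
side table z 0.0005383311200282126
1 x 0.808..0.900 y 0.082..0.250 zmax 0.151 area 11305
2 x 0.798..0.900 y -0.292..-0.171 zmax 0.114 area 4392
3 x 0.823..0.892 y -0.401..-0.333 zmax 0.193 area 3455
4 x 0.762..0.879 y -0.138..0.033 zmax 0.058 area 13889
6 x 0.753..0.866 y -0.450..-0.414 zmax 0.083 area 1657
17 x 0.540..0.661 y -0.358..-0.297 zmax 0.048 area 4181
18 x 0.594..0.650 y -0.058..-0.001 zmax 0.068 area 1945
19 x 0.600..0.638 y -0.187..-0.150 zmax 0.068 area 754
21 x 0.616..0.635 y 0.173..0.193 zmax 0.061 area 235
29 x 0.485..0.574 y 0.105..0.138 zmax 0.031 area 1116
31 x 0.480..0.566 y 0.219..0.250 zmax 0.030 area 1075
48 x 0.429..0.487 y -0.051..0.010 zmax 0.113 area 2493
49 x 0.425..0.483 y -0.366..-0.306 zmax 0.091 area 2384
54 x 0.406..0.467 y -0.204..-0.141 zmax 0.064 area 2590
55 x 0.353..0.401 y -0.427..-0.368 zmax 0.092 area 1978
57 x 0.259..0.321 y 0.098..0.250 zmax 0.039 area 7504
59 x 0.297..0.308 y -0.302..-0.275 zmax 0.025 area 172
60 x 0.258..0.297 y -0.188..-0.163 zmax 0.027 area 305
63 x 0.259..0.286 y -0.307..-0.296 zmax 0.025 area 165
64 x 0.215..0.257 y -0.197..-0.167 zmax 0.027 area 323
67 x 0.227..0.243 y -0.310..-0.285 zmax 0.025 area 186
```

View pics/top.png

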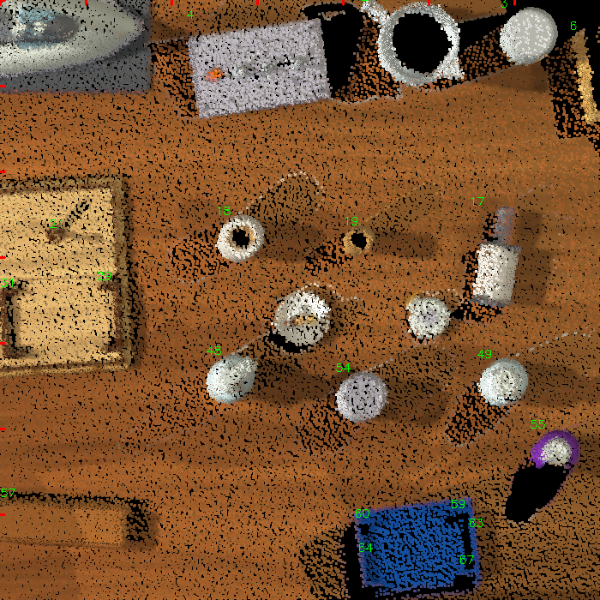

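The top map matches the sizes given. The tray is near axis-aligned, running past y=0.25. Next: circle fits with known radii, and a map of the tray.

```bash
python3 - <<'E'
from h import *
from scipy.optimize import least_squares
S={n:dict(np.load(n+"0.npz")) for n in("scene","side")}
C={n:cloud(f) for n,f in S.items()}
def pts(c,r,z0,z1,n=None):
    o=[]
    for k in ([n] if n else C):
        P=C[k];m=(S[k]["range_z"]>0)&(np.hypot(P[...,0]-c[0],P[...,1]-c[1])<r)&(P[...,2]>z0)&(P[...,2]<z1); o.append(P[m])
    return np.concatenate(o)
def fit(c,rad,z0,z1,n=None):
    q=pts(c,rad+.015,z0,z1,n)
    s=least_squares(lambda p:np.hypot(q[:,0]-p[0],q[:,1]-p[1])-rad,c,loss="soft_l1",f_scale=.002); return np.round(s.x,4),len(q),round(float(np.median(abs(s.fun))),4)
for nm,c,rad,z0,z1 in [("capped",(.454,-.336),.025,.01,.055),("mist",(.458,-.02),.025,.01,.055),("refill",(.622,-.03),.024,.01,.06),("core",(.619,-.168),.015,.01,.06),("tin",(.436,-.172),.027,.01,.055)]:
    print(nm,[fit(c,rad,z0,z1,k) for k in(None,"scene","side")])
    a=pts(c,rad,.03,.2); print(np.percentile(a[:,2],99))
# roller
q=pts((.6,-.33),.09,.03,.06); r=cv2.minAreaRect((q[:,:2]*1000).astype(np.float32)); print("roller>30mm",r)
q=pts((.6,-.33),.09,.012,.06); r=cv2.minAreaRect((q[:,:2]*1000).astype(np.float32)); print("roller",r)
# tray
top=np.zeros((400,300,3),np.uint8);H=np.full((400,300),-1.)
for k,f in S.items():
    P=C[k];i=((0.71-P[...,0])*1000).astype(int); j=((0.42-P[...,1])*1000).astype(int)
    m=(f["range_z"]>0)&(i>=0)&(i<400)&(j>=0)&(j<300)
    # wider y: 2 px offset handled by range below
E
python3 - <<'E'
from h import *
S={n:dict(np.load(n+"0.npz")) for n in("scene","side")}
W,Hh=380,280;out=[]
# ortho resample at plate height z=.012 of each picture
for n,f in S.items():
    p,M,K=cam(f); u,v=np.meshgrid(np.arange(W),np.arange(Hh))
    X=np.stack([.72-v/1e3,.44-u/1e3,np.full(u.shape,.012)],-1)
    c=(X-p)@M; mx=K[0,0]*c[...,0]/-c[...,2]+K[0,2]; my=K[1,1]*-c[...,1]/-c[...,2]+K[1,2]
    out.append(cv2.remap(f["frame"],mx.astype(np.float32),my.astype(np.float32),1))
cv2.imwrite("pics/tray.png",np.hstack(out)[...,::-1])
E
```

```text
capped [(array([ 0.4538, -0.3387]), 530, 0.001), (array([ 0.4544, -0.338 ]), 286, 0.0006), (array([ 0.4528, -0.3396]), 244, 0.0013)]
0.0910187388668731
mist [(array([ 0.4571, -0.0195]), 547, 0.0011), (array([ 0.4584, -0.0184]), 228, 0.001), (array([ 0.4564, -0.0202]), 319, 0.0008)]
0.11225121991176687
refill [(array([ 0.6221, -0.0308]), 659, 0.0013), (array([ 0.6236, -0.0305]), 308, 0.0009), (array([ 0.6208, -0.031 ]), 351, 0.0011)]
0.06688795055915082
core [(array([ 0.6194, -0.1688]), 421, 0.0014), (array([ 0.6207, -0.1683]), 222, 0.0011), (array([ 0.6181, -0.1692]), 199, 0.0012)]
0.06677651973866532
tin [(array([ 0.4362, -0.1726]), 530, 0.0014), (array([ 0.4366, -0.1707]), 246, 0.0009), (array([ 0.436 , -0.1741]), 284, 0.0012)]
0.0632888558687755
roller>30mm ((601.4476318359375, -331.2501525878906), (48.39069747924805, 115.99706268310547), 80.42294311523438)
roller ((583.1378173828125, -326.023193359375), (76.88981628417969, 145.7620849609375), 54.77886199951172)
```

View pics/tray.png

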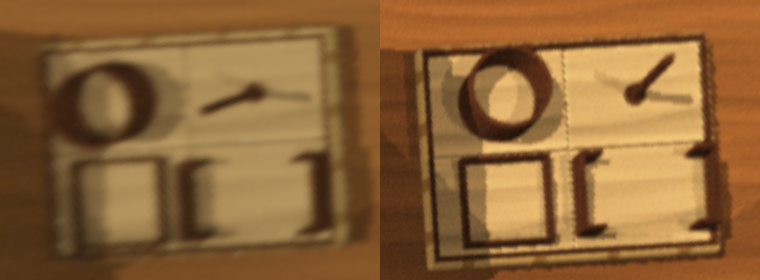

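```bash
cat >> h.py <<'E'
def to(*wps):
    """world waypoints (x,y,z[,yawx deg]) -> shift/turn in present tool axes"""
    o=observe(); M=R.from_quat(o["tool_rot"]).as_matrix(); y0=np.degrees(np.arctan2(M[1,0],M[0,0]))
    print("t %.2f pos"%o["t"],np.round(o["tool_pos"],4),"yaw %.1f"%y0,"tilt %.4f"%M[2,2],"open %.4f grip %.1f"%(o["opening"],o["grasp_force"]),"F",np.round(o["wrist_force"],1))
    for w in wps:
        d=M.T@(np.array(w[:3])-o["tool_pos"]); t=-((w[3]-y0+180)%360-180) if len(w)>3 else 0
        print(w,"->",np.round(d,4),"turn %.1f"%t)
E
python3 -c "
from h import *
to((.454,-.339,.16),(.454,-.339,.048))"
```

```text
t 0.10 pos [ 0.2281 -0.5001  0.2372] yaw 24.5 tilt -1.0000 open 0.0930 grip 0.0 F [ 0.5 -0.4  0.6]
(0.454, -0.339, 0.16) -> [ 0.2724 -0.0528  0.0772] turn 0.0
(0.454, -0.339, 0.048) -> [ 0.2724 -0.0527  0.1892] turn 0.0
```

>>> {"api": "jog_arm", "payload": {
  "increments": [
    [1, [0.272, -0.053, 0.077], 0],
    [1, [0.272, -0.053, 0.077], 0],
    [1, [0.272, -0.053, 0.077], 0],
    [1, [0.272, -0.053, 0.077], 0],
    [1, [0.272, -0.053, 0.077], 0],
    [1, [0.272, -0.053, 0.077], 0],
    [1, [0.272, -0.053, 0.077], 0],
    [1, [0.272, -0.053, 0.077], 0]
  ],
  "squeeze": 20
}}

```text
t: 1.1
tool_pos: [0.453, -0.3402, 0.161]
tool_rot: [0.977, 0.212, 0.0, 0.0]
wrist_force: [0.0, 0.2, -0.3]
opening: 0.0926
grasp_force: 0.0
```

```bash
python3 -c "
from h import *
to((.454,-.339,.048))
f=grab_frame('wrist'); save(f,'w1.png'); print(f['xyz'],f['K'])"
```

```text
t 1.10 pos [ 0.453  -0.3402  0.161 ] yaw 24.4 tilt -1.0000 open 0.0926 grip 0.0 F [ 0.   0.2 -0.3]
(0.454, -0.339, 0.048) -> [ 0.0014 -0.0007  0.113 ] turn 0.0
[ 0.52091217 -0.30945615  0.30826344] [[325.1922621    0.         278.79722995]
 [  0.         325.1922621  210.9925639 ]
 [  0.           0.           1.        ]]
```

View pics/w1.png

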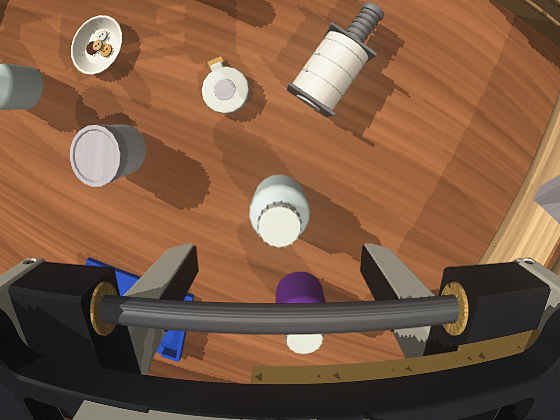

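The wrist view has the bottle (cap at 279,226) centred between the fingers (about 180 and 380), with the purple one behind it and clear. I'll descend and grip.

>>> {"api": "jog_arm", "payload": {
  "increments": [
    [1, [0.0015, -0.0005, 0.05], 0],
    [1, [0.0015, -0.0005, 0.09], 0],
    [1, [0.0015, -0.0005, 0.113], 0],
    [1, [0.0015, -0.0005, 0.113], 0],
    [1, [0.0015, -0.0005, 0.113], 0],
    [0, [0.0015, -0.0005, 0.113], 0],
    [0, [0.0015, -0.0005, 0.113], 0],
    [0, [0.0015, -0.0005, 0.113], 0],
    [0, [0.0015, -0.0005, 0.113], 0],
    [0, [0.0015, -0.0005, 0.113], 0],
    [0, [0.0015, -0.0005, 0.113], 0]
  ]
}}

```text
t: 2.52
tool_pos: [0.4549, -0.3384, 0.0477]
tool_rot: [0.977, 0.212, 0.0, 0.0]
wrist_force: [0.1, -0.6, 1.4]
opening: 0.0494
grasp_force: 20.0
```

```bash
python3 -c "
from h import *
to((.454,-.339,.21),(.62,.322,.21))"
```

```text
t 2.52 pos [ 0.4549 -0.3384  0.0477] yaw 24.5 tilt -1.0000 open 0.0494 grip 20.0 F [ 0.1 -0.6  1.4]
(0.454, -0.339, 0.21) -> [-0.0011  0.0002 -0.1623] turn 0.0
(0.62, 0.322, 0.21) -> [ 0.4242 -0.5324 -0.1624] turn 0.0
```

>>> {"api": "jog_arm", "payload": {
  "increments": [
    [0, [0, 0, -0.02], 0],
    [0, [0, 0, -0.06], 0],
    [0, [0, 0, -0.11], 0],
    [0, [0.01, -0.013, -0.15], 0],
    [0, [0.032, -0.04, -0.162], 0],
    [0, [0.064, -0.08, -0.162], 0],
    [0, [0.099, -0.124, -0.162], 0],
    [0, [0.134, -0.168, -0.162], 0],
    [0, [0.169, -0.212, -0.162], 0],
    [0, [0.204, -0.256, -0.162], 0],
    [0, [0.239, -0.3, -0.162], 0],
    [0, [0.274, -0.344, -0.162], 0],
    [0, [0.309, -0.388, -0.162], 0],
    [0, [0.344, -0.432, -0.162], 0],
    [0, [0.376, -0.472, -0.162], 0],
    [0, [0.402, -0.504, -0.162], 0],
    [0, [0.417, -0.523, -0.162], 0],
    [0, [0.424, -0.532, -0.162], 0],
    [0, [0.424, -0.532, -0.162], 0],
    [0, [0.424, -0.532, -0.162], 0]
  ]
}}

```text
t: 5.03
tool_pos: [0.6199, 0.3207, 0.2096]
tool_rot: [0.977, 0.212, -0.0, 0.0]
wrist_force: [-0.7, 0.4, -2.1]
opening: 0.0497
grasp_force: 20.0
```

```bash
python3 -c "
from h import *
to((.62,.322,.13),(.62,.322,.0605))
f=grab_frame('wrist'); save(f,'w2.png'); np.savez('w2.npz',**f)
p,M,K=cam(f)
g=f['frame'].copy()
for i,(x,y) in enumerate([(.62,.322),(.625,.186),(.524,.183),(.52,.319)]):
    c=M.T@(np.array([x,y,.012])-p); th=np.arctan2(np.hypot(c[0],c[1]),-c[2]); s=K[0,0]*th/np.hypot(c[0],c[1])
    q=(int(K[0,2]+c[0]*s),int(K[1,2]-c[1]*s)); print(q); cv2.drawMarker(g,q,(0,255,0))
cv2.imwrite('pics/w2.png',g[...,::-1])"
```

```text
t 5.03 pos [0.6199 0.3207 0.2096] yaw 24.5 tilt -1.0000 open 0.0497 grip 20.0 F [-0.7  0.4 -2.1]
(0.62, 0.322, 0.13) -> [ 0.0007 -0.0011  0.0796] turn 0.0
(0.62, 0.322, 0.0605) -> [ 0.0007 -0.0012  0.1491] turn 0.0
(277, 192)
(385, 236)
(346, 306)
(244, 269)
```

View pics/w2.png

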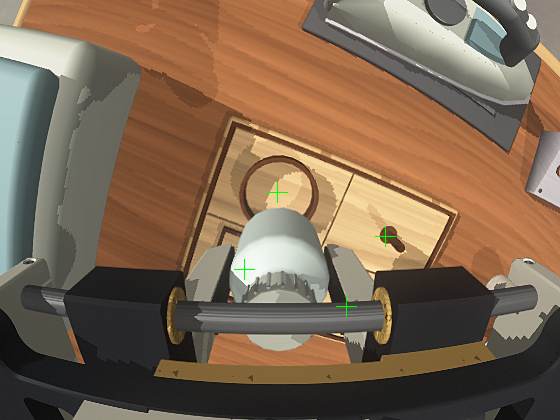

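```bash
python3 -c "
from h import *
for n in('scene','side'):
    f=dict(np.load(n+'0.npz'));P=cloud(f);m=(f['range_z']>0)&(P[...,2]>.09)&(P[...,2]<.3)&(P[...,1]>.2)&(P[...,1]<.7)&(P[...,0]>.35)&(P[...,0]<.78)
    q=P[m];print(n,len(q),q.min(0) if len(q) else '',q.max(0) if len(q) else ''); 
    if len(q): k=np.argsort(np.hypot(q[:,0]-.62,q[:,1]-.322))[:3]; print(q[k])"
```

```text
scene 4783 [0.35251102 0.48704986 0.0900229 ] [0.69476066 0.69592283 0.17359321]
[[0.62358992 0.49910301 0.09729206]
 [0.58296305 0.49655712 0.11123678]
 [0.6115302  0.50072913 0.10709355]]
side 10509 [0.35107914 0.49700903 0.09150902] [0.65650839 0.64233631 0.17052925]
[[0.60469792 0.52314537 0.16206102]
 [0.60841618 0.52345538 0.1628027 ]
 [0.59434239 0.52251574 0.16227917]]
```

The collar and peg markers agree with the picture, and the nearest obstacle (the box at y>0.49) is clear. Lowering.

>>> {"api": "jog_arm", "payload": {
  "increments": [
    [0, [0.001, -0.001, 0.03], 0],
    [0, [0.001, -0.001, 0.07], 0],
    [0, [0.001, -0.001, 0.11], 0],
    [0, [0.001, -0.001, 0.13], 0],
    [0, [0.001, -0.001, 0.14], 0],
    [0, [0.001, -0.001, 0.145], 0],
    [0, [0.001, -0.001, 0.148], 0],
    [0, [0.001, -0.001, 0.1495], 0],
    [0, [0.001, -0.001, 0.1505], 0],
    [0, [0.001, -0.001, 0.1505], 0],
    [0, [0.001, -0.001, 0.1505], 0]
  ]
}}

```text
t: 6.45
tool_pos: [0.6207, 0.3232, 0.0597]
tool_rot: [0.977, 0.212, 0.0, -0.0]
wrist_force: [-1.1, 0.2, 2.7]
opening: 0.0496
grasp_force: 20.0
```

Contact is felt: z force went from -2.1 to +2.7 at the expected height. Releasing and rising.

>>> {"api": "jog_arm", "payload": {
  "increments": [
    [0.7, [0, 0, 0], 0],
    [0.75, [0, 0, 0], 0],
    [0.8, [0, 0, 0], 0],
    [0.85, [0, 0, 0], 0],
    [0.85, [0, 0, -0.03], 0],
    [0.85, [0, 0, -0.08], 0],
    [0.85, [0, 0, -0.14], 0],
    [0.85, [0, 0, -0.15], 0],
    [0.85, [0, 0, -0.15], 0]
  ]
}}

```text
t: 7.58
tool_pos: [0.6204, 0.323, 0.2092]
tool_rot: [0.977, 0.212, 0.0, -0.0]
wrist_force: [0.1, -0.6, -0.3]
opening: 0.0793
grasp_force: 0.0
```

```bash
python3 -c "
from h import *
to((.622,-.031,.15,0),(.622,-.031,.04,0))
f=grab_frame('side'); save(f,'s1.png')
g=f['frame'][200:380,60:300]; cv2.imwrite('pics/s1c.png',cv2.resize(g,None,fx=2.5,fy=2.5)[...,::-1])"
```

```text
t 7.58 pos [0.6204 0.323  0.2092] yaw 24.5 tilt -1.0000 open 0.0793 grip 0.0 F [ 0.1 -0.6 -0.3]
(0.622, -0.031, 0.15, 0) -> [-0.1455  0.3228  0.0591] turn 24.5
(0.622, -0.031, 0.04, 0) -> [-0.1455  0.3228  0.1691] turn 24.5
```

View pics/s1c.png

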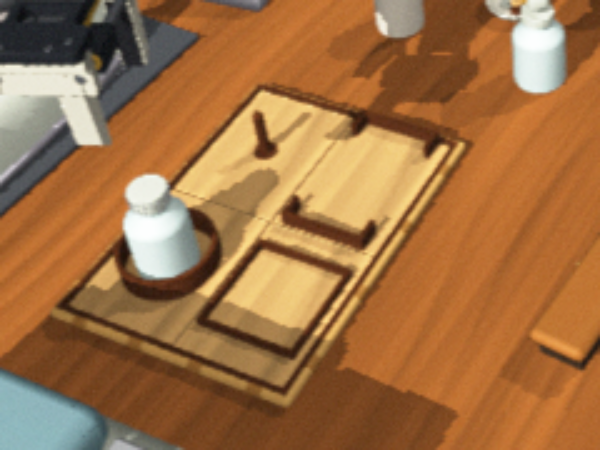

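The bottle stands upright in the collar (crop 160,240). Now the refill.

>>> {"api": "jog_arm", "payload": {
  "increments": [
    [0.9, [-0.1455, 0.3228, 0.059], 0],
    [0.9, [-0.1455, 0.3228, 0.059], 0],
    [0.9, [-0.1455, 0.3228, 0.059], 0],
    [0.9, [-0.1455, 0.3228, 0.059], 0],
    [0.9, [-0.1455, 0.3228, 0.059], 0],
    [0.9, [-0.1455, 0.3228, 0.059], 0],
    [0.9, [-0.1455, 0.3228, 0.059], 0],
    [0.9, [-0.1455, 0.3228, 0.059], 0],
    [0.9, [-0.1455, 0.3228, 0.11], 0],
    [0.9, [-0.1455, 0.3228, 0.15], 0],
    [0.9, [-0.1455, 0.3228, 0.167], 0],
    [0.9, [-0.1455, 0.3228, 0.167], 0],
    [0.9, [-0.1455, 0.3228, 0.167], 0],
    [0, [-0.1455, 0.3228, 0.167], 0],
    [0, [-0.1455, 0.3228, 0.167], 0],
    [0, [-0.1455, 0.3228, 0.167], 0],
    [0, [-0.1455, 0.3228, 0.167], 0],
    [0, [-0.1455, 0.3228, 0.167], 0],
    [0, [-0.1455, 0.3228, 0.167], 0]
  ],
  "squeeze": 15
}}

```text
t: 10.0
tool_pos: [0.622, -0.0311, 0.0422]
tool_rot: [0.977, 0.212, 0.0, 0.0]
wrist_force: [-0.3, -0.0, 2.0]
opening: 0.0481
grasp_force: 15.0
```

```bash
python3 -c "
from h import *
to((.622,-.031,.15),(.625,.186,.15))"
```

```text
t 10.00 pos [ 0.622  -0.0311  0.0422] yaw 24.5 tilt -1.0000 open 0.0481 grip 15.0 F [-0.3 -0.   2. ]
(0.622, -0.031, 0.15) -> [ 0.000e+00 -1.000e-04 -1.078e-01] turn 0.0
(0.625, 0.186, 0.15) -> [ 0.0928 -0.1963 -0.1078] turn 0.0
```

>>> {"api": "jog_arm", "payload": {
  "increments": [
    [0, [0, 0, -0.03], 0],
    [0, [0, 0, -0.08], 0],
    [0, [0, 0, -0.108], 0],
    [0, [0.02, -0.043, -0.108], 0],
    [0, [0.043, -0.09, -0.108], 0],
    [0, [0.066, -0.14, -0.108], 0],
    [0, [0.085, -0.18, -0.108], 0],
    [0, [0.093, -0.1963, -0.108], 0],
    [0, [0.093, -0.1963, -0.108], 0],
    [0, [0.093, -0.1963, -0.108], 0]
  ]
}}

```text
t: 11.25
tool_pos: [0.6252, 0.1847, 0.15]
tool_rot: [0.977, 0.212, -0.0, 0.0]
wrist_force: [0.1, 0.5, -0.8]
opening: 0.0477
grasp_force: 15.0
```

```bash
python3 -c "
from h import *
to((.625,.186,.0545))
f=grab_frame('wrist')
g=grab_frame('side')
a=f['frame'][150:330,180:480]; b=g['frame'][150:330,60:360]
cv2.imwrite('pics/p1.png',cv2.resize(np.vstack([a,b]),None,fx=1.6,fy=1.6)[...,::-1])"
```

```text
t 11.25 pos [0.6252 0.1847 0.15  ] yaw 24.4 tilt -1.0000 open 0.0477 grip 15.0 F [ 0.1  0.5 -0.8]
(0.625, 0.186, 0.0545) -> [ 0.0003 -0.0013  0.0955] turn 0.0
```

View pics/p1.png

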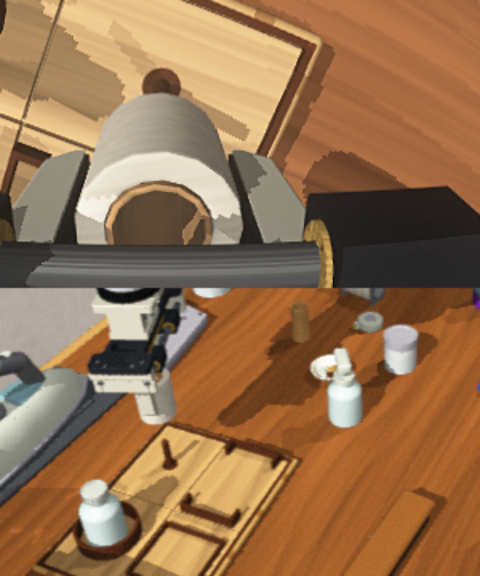

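The wrist crop has the peg (160,82) in line with the roll (160). Lowering in two stages, with a check of the force.

>>> {"api": "jog_arm", "payload": {
  "increments": [
    [0, [0, -0.001, 0.03], 0],
    [0, [0, -0.001, 0.045], 0],
    [0, [0, -0.001, 0.052], 0],
    [0, [0, -0.001, 0.059], 0],
    [0, [0, -0.001, 0.065], 0],
    [0, [0, -0.001, 0.065], 0]
  ]
}}

```text
t: 12.1
tool_pos: [0.6246, 0.187, 0.085]
tool_rot: [0.977, 0.212, -0.0, -0.0]
wrist_force: [0.6, -0.5, -0.1]
opening: 0.0478
grasp_force: 15.0
```

>>> {"api": "jog_arm", "payload": {
  "increments": [
    [0, [0, 0, 0.015], 0],
    [0, [0, 0, 0.024], 0],
    [0, [0, 0, 0.028], 0],
    [0, [0, 0, 0.03], 0],
    [0, [0, 0, 0.0312], 0],
    [0, [0, 0, 0.0312], 0],
    [0.65, [0, 0, 0.0312], 0],
    [0.7, [0, 0, 0.0312], 0],
    [0.75, [0, 0, 0.0312], 0],
    [0.8, [0, 0, 0.0312], 0],
    [0.8, [0, 0, 0], 0],
    [0.8, [0, 0, -0.05], 0],
    [0.8, [0, 0, -0.1], 0],
    [0.8, [0, 0, -0.1], 0],
    [0.8, [0, 0, -0.1], 0]
  ]
}}

```text
t: 13.98
tool_pos: [0.6244, 0.1869, 0.1845]
tool_rot: [0.977, 0.212, -0.0, 0.0]
wrist_force: [-0.2, 0.4, 0.5]
opening: 0.0745
grasp_force: 0.0
```

```bash
python3 -c "
from h import *
to((.5797,-.3273,.17,-10),(.5797,-.3273,.027,-10))
g=grab_frame('side');b=g['frame'][150:350,60:360]
cv2.imwrite('pics/p2.png',cv2.resize(b,None,fx=2,fy=2)[...,::-1])"
```

```text
t 13.97 pos [0.6244 0.1869 0.1845] yaw 24.5 tilt -1.0000 open 0.0745 grip 0.0 F [-0.2  0.4  0.5]
(0.5797, -0.3273, 0.17, -10) -> [-0.254   0.4494  0.0146] turn 34.5
(0.5797, -0.3273, 0.027, -10) -> [-0.2538  0.4494  0.1576] turn 34.5
```

View pics/p2.png

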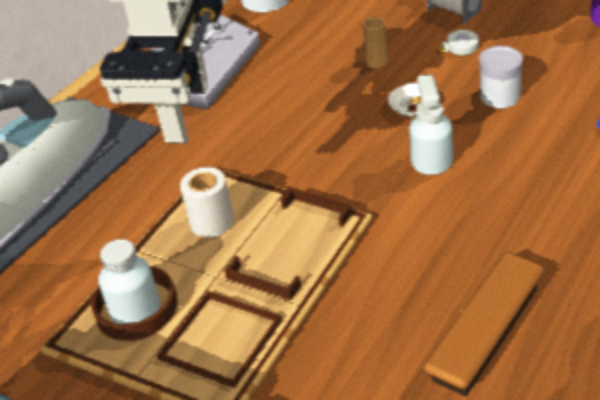

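The refill stands on the peg (205,205). On to the roller, with a look from above.

>>> {"api": "jog_arm", "payload": {
  "increments": [
    [0.9, [-0.254, 0.449, 0.015], 34.5],
    [0.9, [-0.254, 0.449, 0.015], 34.5],
    [0.9, [-0.254, 0.449, 0.015], 34.5],
    [0.9, [-0.254, 0.449, 0.015], 34.5],
    [0.9, [-0.254, 0.449, 0.015], 34.5],
    [0.9, [-0.254, 0.449, 0.015], 34.5],
    [0.9, [-0.254, 0.449, 0.015], 34.5],
    [0.9, [-0.254, 0.449, 0.015], 34.5],
    [0.9, [-0.254, 0.449, 0.015], 34.5],
    [0.9, [-0.254, 0.449, 0.015], 34.5],
    [0.9, [-0.254, 0.449, 0.015], 34.5],
    [0.9, [-0.254, 0.449, 0.015], 34.5]
  ]
}}

```text
t: 15.52
tool_pos: [0.5803, -0.3253, 0.1702]
tool_rot: [0.996, -0.086, -0.0, -0.0]
wrist_force: [-0.6, 0.2, 1.0]
opening: 0.0841
grasp_force: 0.0
```

```bash
python3 -c "
from h import *
to((.5797,-.3273,.027,-9.6))
f=grab_frame('wrist'); g=f['frame'].copy(); p,M,K=cam(f)
a=np.radians(-9.6); d=np.array([np.cos(a),np.sin(a)]); c0=np.array([.6014,-.331]); n=np.array([-d[1],d[0]])
for s,e,z in [(-.052,-.023,.046),(-.052,.023,.046),(.008,-.023,.046),(.008,.023,.046),(.055,0,.033),(-.022,0,.046)]:
    x=c0+s*d+e*n; c=M.T@(np.array([*x,z])-p); h=np.hypot(c[0],c[1]); k=K[0,0]*np.arctan2(h,-c[2])/h
    cv2.drawMarker(g,(int(round(K[0,2]+c[0]*k)),int(round(K[1,2]-c[1]*k))),(0,255,0),0,10)
cv2.imwrite('pics/w3.png',g[...,::-1])"
```

```text
t 15.53 pos [ 0.5803 -0.3253  0.1702] yaw -9.9 tilt -1.0000 open 0.0841 grip 0.0 F [-0.6  0.2  1. ]
(0.5797, -0.3273, 0.027, -9.6) -> [-0.0002  0.0021  0.1432] turn -0.3
```

View pics/w3.png

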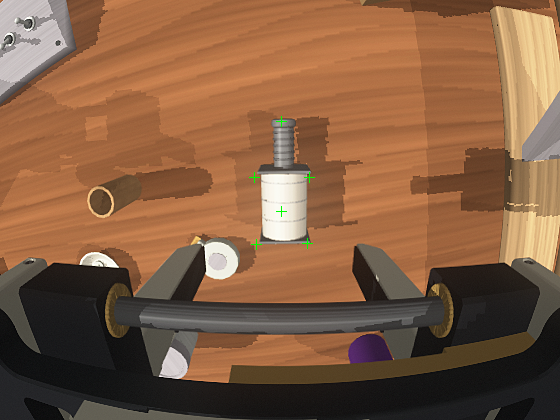

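The roller is seen about 2 mm to the right of the markers, and the angle agrees. The low tape dispenser at left (220,260) stays clear with a narrower opening.

>>> {"api": "jog_arm", "payload": {
  "increments": [
    [0.75, [-0.001, 0.003, 0.03], 0],
    [0.75, [-0.001, 0.004, 0.08], 0],
    [0.75, [-0.001, 0.004, 0.12], 0],
    [0.75, [-0.001, 0.004, 0.138], 0],
    [0.75, [-0.001, 0.004, 0.146], 0],
    [0.75, [-0.001, 0.004, 0.146], 0],
    [0.75, [-0.001, 0.004, 0.146], 0],
    [0, [-0.001, 0.004, 0.146], 0],
    [0, [-0.001, 0.004, 0.146], 0],
    [0, [-0.001, 0.004, 0.146], 0],
    [0, [-0.001, 0.004, 0.146], 0],
    [0, [-0.001, 0.004, 0.146], 0],
    [0, [-0.001, 0.004, 0.146], 0],
    [0, [-0.001, 0.004, 0.116], 0],
    [0, [-0.001, 0.004, 0.066], 0],
    [0, [-0.001, 0.004, 0.006], 0],
    [0, [-0.001, 0.004, -0.01], 0],
    [0, [-0.001, 0.004, -0.01], 0]
  ],
  "squeeze": 20
}}

```text
t: 17.82
tool_pos: [0.5783, -0.3307, 0.1804]
tool_rot: [0.996, -0.087, 0.0, 0.0]
wrist_force: [0.2, -0.5, -1.2]
opening: 0.0419
grasp_force: 20.0
```

```bash
python3 -c "
from h import *
to((.525,.161,.17,91.9))"
```

```text
t 17.82 pos [ 0.5783 -0.3307  0.1804] yaw -10.0 tilt -1.0000 open 0.0419 grip 20.0 F [ 0.2 -0.5 -1.2]
(0.525, 0.161, 0.17, 91.9) -> [-0.1378 -0.475   0.0101] turn -101.9
```

>>> {"api": "jog_arm", "payload": {
  "increments": [
    [0, [-0.01, -0.04, 0], -8],
    [0, [-0.025, -0.085, 0], -18],
    [0, [-0.04, -0.13, 0], -28],
    [0, [-0.055, -0.18, 0], -38],
    [0, [-0.07, -0.23, 0], -48],
    [0, [-0.085, -0.28, 0], -58],
    [0, [-0.1, -0.33, 0], -68],
    [0, [-0.115, -0.38, 0.005], -78],
    [0, [-0.125, -0.42, 0.01], -88],
    [0, [-0.133, -0.455, 0.01], -97],
    [0, [-0.138, -0.475, 0.01], -102],
    [0, [-0.138, -0.475, 0.01], -102],
    [0, [-0.138, -0.475, 0.01], -102],
    [0, [-0.138, -0.475, 0.01], -102]
  ]
}}

```text
t: 19.58
tool_pos: [0.5246, 0.1602, 0.1697]
tool_rot: [0.695, 0.719, -0.0, -0.0]
wrist_force: [0.1, -0.8, -0.1]
opening: 0.0416
grasp_force: 20.0
```

```bash
python3 -c "
from h import *
to((.525,.161,.036,91.9))
f=grab_frame('wrist'); g=f['frame'].copy(); p,M,K=cam(f)
t=np.radians(1.9); 
for x in [(.524+a*np.cos(t)-b*np.sin(t),.183+a*np.sin(t)+b*np.cos(t)) for a,b in((0,.064),(-.034,.064),(.034,.064),(-.034,.046),(.034,.046))]:
    c=M.T@(np.array([*x,.026])-p); h=np.hypot(c[0],c[1]); k=K[0,0]*np.arctan2(h,-c[2])/h
    cv2.drawMarker(g,(int(round(K[0,2]+c[0]*k)),int(round(K[1,2]-c[1]*k))),(0,255,0),0,10)
cv2.imwrite('pics/w4.png',np.vstack([g[:320,100:460],])[...,::-1])"
```

```text
t 19.57 pos [0.5246 0.1602 0.1697] yaw 91.9 tilt -1.0000 open 0.0416 grip 20.0 F [ 0.1 -0.8 -0.1]
(0.525, 0.161, 0.036, 91.9) -> [0.0008 0.0005 0.1337] turn -0.0
```

View pics/w4.png

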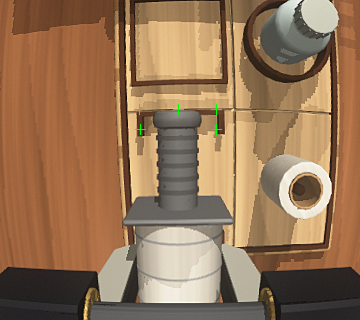

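The markers lie on the bracket's inner faces (140 and 217) and the handle is centred at 178. Lowering.

>>> {"api": "jog_arm", "payload": {
  "increments": [
    [0, [0.001, 0, 0.04], 0],
    [0, [0.001, 0, 0.08], 0],
    [0, [0.001, 0, 0.105], 0],
    [0, [0.001, 0, 0.12], 0],
    [0, [0.001, 0, 0.128], 0],
    [0, [0.001, 0, 0.132], 0],
    [0, [0.001, 0, 0.134], 0],
    [0, [0.001, 0, 0.1342], 0],
    [0, [0.001, 0, 0.1342], 0]
  ]
}}

```text
t: 20.75
tool_pos: [0.5249, 0.1622, 0.0363]
tool_rot: [0.695, 0.719, 0.0, 0.0]
wrist_force: [-0.3, 0.5, -0.5]
opening: 0.0414
grasp_force: 20.0
```

>>> {"api": "jog_arm", "payload": {
  "increments": [
    [0, [0, 0, 0.0006], 0],
    [0, [0, 0, 0.001], 0],
    [0, [0, 0, 0.001], 0],
    [0.5, [0, 0, 0.001], 0],
    [0.55, [0, 0, 0.001], 0],
    [0.6, [0, 0, 0.001], 0],
    [0.62, [0, 0, 0.001], 0],
    [0.62, [0, 0, 0.001], 0],
    [0.62, [0, 0, -0.02], 0],
    [0.62, [0, 0, -0.07], 0],
    [0.62, [0, 0, -0.13], 0],
    [0.62, [0, 0, -0.15], 0],
    [0.62, [0, 0, -0.15], 0]
  ]
}}

```text
t: 22.38
tool_pos: [0.5253, 0.1622, 0.1872]
tool_rot: [0.695, 0.719, 0.001, 0.001]
wrist_force: [-0.2, -0.7, -0.9]
opening: 0.0579
grasp_force: 0.0
```

```bash
python3 -c "
from h import *
to((.436,-.1725,.16,92),(.436,-.1725,.042,92))
g=grab_frame('side');f=grab_frame('wrist')
cv2.imwrite('pics/p3.png',np.vstack([cv2.resize(g['frame'][200:350,60:300],(480,300)),f['frame'][:300,40:520]])[...,::-1])"
```

```text
t 22.38 pos [0.5253 0.1622 0.1872] yaw 92.0 tilt -1.0000 open 0.0579 grip 0.0 F [-0.2 -0.7 -0.9]
(0.436, -0.1725, 0.16, 92) -> [-0.3314 -0.101   0.0267] turn 0.0
(0.436, -0.1725, 0.042, 92) -> [-0.3315 -0.1014  0.1447] turn 0.0
```

View pics/p3.png

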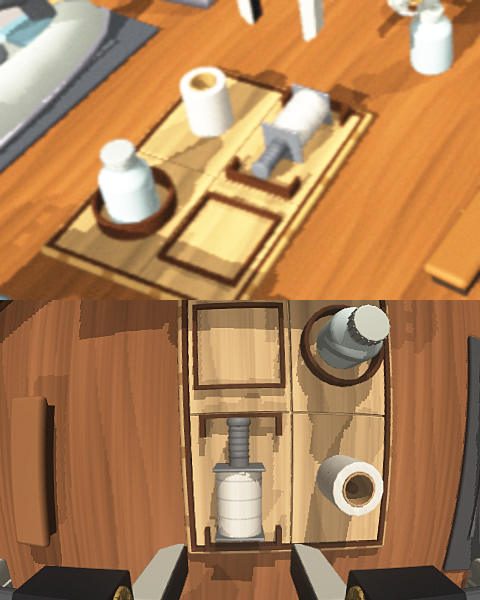

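The roller lies centred in the cradle. Now the tin, with the fingers closing along x.

>>> {"api": "jog_arm", "payload": {
  "increments": [
    [0.92, [-0.3314, -0.101, 0.02], 0],
    [0.92, [-0.3314, -0.101, 0.02], 0],
    [0.92, [-0.3314, -0.101, 0.02], 0],
    [0.92, [-0.3314, -0.101, 0.02], 0],
    [0.92, [-0.3314, -0.101, 0.02], 0],
    [0.92, [-0.3314, -0.101, 0.02], 0],
    [0.92, [-0.3314, -0.101, 0.02], 0],
    [0.92, [-0.3314, -0.101, 0.027], 0],
    [0.92, [-0.3314, -0.101, 0.027], 0],
    [0.92, [-0.3314, -0.101, 0.07], 0],
    [0.92, [-0.3314, -0.101, 0.11], 0],
    [0.92, [-0.3314, -0.101, 0.14], 0],
    [0.92, [-0.3314, -0.101, 0.1447], 0],
    [0.92, [-0.3314, -0.101, 0.1447], 0],
    [0, [-0.3314, -0.101, 0.1447], 0],
    [0, [-0.3314, -0.101, 0.1447], 0],
    [0, [-0.3314, -0.101, 0.1447], 0],
    [0, [-0.3314, -0.101, 0.1447], 0],
    [0, [-0.3314, -0.101, 0.1447], 0],
    [0, [-0.3314, -0.101, 0.1447], 0]
  ],
  "squeeze": 20
}}

```text
t: 24.98
tool_pos: [0.4356, -0.1728, 0.0415]
tool_rot: [0.695, 0.719, 0.0, 0.0]
wrist_force: [-0.9, -0.3, 5.9]
opening: 0.053
grasp_force: 20.0
```

```bash
python3 -c "
from h import *
to((.436,-.1725,.19),(.52,.319,.19),(.52,.319,.0545))"
```

```text
t 24.98 pos [ 0.4356 -0.1728  0.0415] yaw 92.0 tilt -1.0000 open 0.0530 grip 20.0 F [-0.9 -0.3  5.9]
(0.436, -0.1725, 0.19) -> [ 0.0002  0.0005 -0.1485] turn 0.0
(0.52, 0.319, 0.19) -> [ 0.4885  0.1017 -0.1485] turn 0.0
(0.52, 0.319, 0.0545) -> [ 0.4885  0.1016 -0.013 ] turn 0.0
```

>>> {"api": "jog_arm", "payload": {
  "increments": [
    [0, [0, 0, -0.03], 0],
    [0, [0, 0, -0.08], 0],
    [0, [0, 0, -0.125], 0],
    [0, [0.02, 0.004, -0.1485], 0],
    [0, [0.06, 0.0125, -0.1485], 0],
    [0, [0.11, 0.023, -0.1485], 0],
    [0, [0.16, 0.033, -0.1485], 0],
    [0, [0.21, 0.044, -0.1485], 0],
    [0, [0.26, 0.054, -0.1485], 0],
    [0, [0.31, 0.065, -0.1485], 0],
    [0, [0.36, 0.075, -0.1485], 0],
    [0, [0.41, 0.085, -0.1485], 0],
    [0, [0.45, 0.094, -0.1485], 0],
    [0, [0.475, 0.099, -0.1485], 0],
    [0, [0.4885, 0.1015, -0.1485], 0],
    [0, [0.4885, 0.1015, -0.1485], 0],
    [0, [0.4885, 0.1015, -0.1485], 0]
  ]
}}

```text
t: 27.1
tool_pos: [0.5196, 0.3182, 0.1896]
tool_rot: [0.695, 0.719, -0.0, -0.0]
wrist_force: [0.4, 0.1, -1.1]
opening: 0.053
grasp_force: 20.0
```

```bash
python3 -c "
from h import *
to((.52,.319,.0535))
g=grab_frame('side');f=grab_frame('wrist')
cv2.imwrite('pics/p4.png',np.vstack([cv2.resize(g['frame'][170:350,60:348],(480,300)),f['frame'][:300,40:520]])[...,::-1])"
```

```text
t 27.10 pos [0.5196 0.3182 0.1896] yaw 92.0 tilt -1.0000 open 0.0530 grip 20.0 F [ 0.4  0.1 -1.1]
(0.52, 0.319, 0.0535) -> [0.0008 0.0005 0.1361] turn 0.0
```

View pics/p4.png

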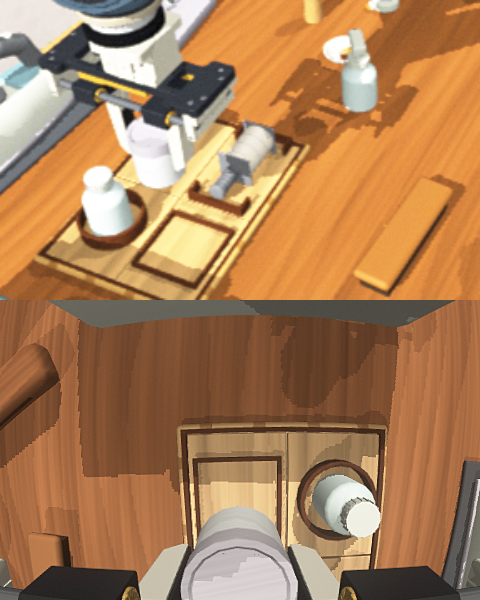

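The tin is in line with the pocket (239 against 238) and nothing is in the way. Lowering.

>>> {"api": "jog_arm", "payload": {
  "increments": [
    [0, [0.001, 0.0005, 0.04], 0],
    [0, [0.001, 0.0005, 0.08], 0],
    [0, [0.001, 0.0005, 0.11], 0],
    [0, [0.001, 0.0005, 0.125], 0],
    [0, [0.001, 0.0005, 0.131], 0],
    [0, [0.001, 0.0005, 0.134], 0],
    [0, [0.001, 0.0005, 0.1355], 0],
    [0, [0.001, 0.0005, 0.1362], 0],
    [0, [0.001, 0.0005, 0.1365], 0],
    [0, [0.001, 0.0005, 0.1365], 0]
  ]
}}

```text
t: 28.45
tool_pos: [0.5203, 0.3203, 0.0536]
tool_rot: [0.695, 0.719, 0.0, 0.0]
wrist_force: [-0.9, -0.3, 1.0]
opening: 0.0533
grasp_force: 20.0
```

>>> {"api": "jog_arm", "payload": {
  "increments": [
    [0.6, [0, 0, 0.0005], 0],
    [0.64, [0, 0, 0.0005], 0],
    [0.68, [0, 0, 0.0005], 0],
    [0.7, [0, 0, 0], 0],
    [0.7, [0, 0, 0], 0],
    [0.7, [0, 0, -0.03], 0],
    [0.7, [0, 0, -0.08], 0],
    [0.7, [0, 0, -0.14], 0],
    [0.7, [-0.06, 0, -0.16], 0],
    [0.7, [-0.12, 0, -0.16], 0],
    [0.7, [-0.18, 0, -0.16], 0],
    [0.7, [-0.24, 0, -0.16], 0],
    [0.7, [-0.24, 0, -0.16], 0],
    [0.7, [-0.24, 0, -0.16], 0]
  ]
}}

```text
t: 30.2
tool_pos: [0.5286, 0.0805, 0.2133]
tool_rot: [0.695, 0.719, 0.0, -0.0]
wrist_force: [-0.2, 0.1, 0.1]
opening: 0.0653
grasp_force: 0.0
```

```bash
python3 -c "
from h import *
to()
g=grab_frame('side');f=grab_frame('scene')
cv2.imwrite('pics/p5.png',np.vstack([cv2.resize(g['frame'][120:350,60:420],(470,300)),cv2.resize(f['frame'][140:370,110:470],(470,300))])[...,::-1])"
```

```text
t 30.20 pos [0.5286 0.0805 0.2133] yaw 92.0 tilt -1.0000 open 0.0653 grip 0.0 F [-0.2  0.1  0.1]
```

View pics/p5.png

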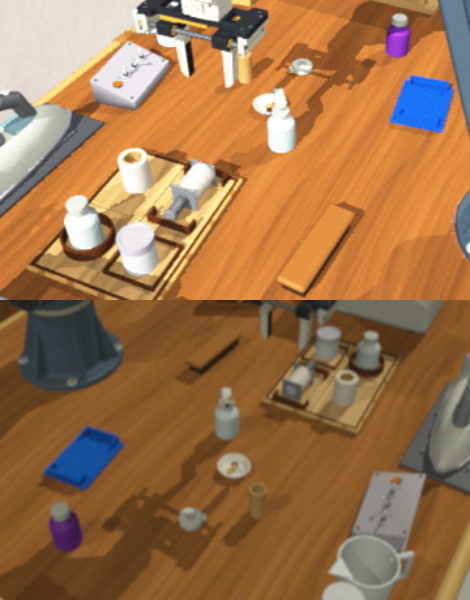

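All four items sit in their inserts, and the mist bottle, core, purple bottle and blue cradle are where they were. Handing in.

```bash
python3 -c "
from rig import hand_in
print(hand_in())"
```

```text
the job is handed in; nothing more can be done
None
```

The tray is packed in the order asked, all four items are in their inserts, the look-alikes were left alone, and the job was handed in at about 30 s of the 128 s allowed; no verdict was returned.

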